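# Zero the bench colour meter: free the bayonet cap, then work its two-stage key

## Task

Zero the paint shop's bench colour meter against open air. Push the black cap on top of the meter down against its spring, give it a quarter turn counter-clockwise so that it comes free of its lugs without being forced, lift it off and set it down, grip bar up, flat in the shallow grey tray; then press the meter's blue key down to its first click and hold it there for a good second while the lamp settles, press it all the way down to take the reading, and let it go. The port must be open before the key is pressed home, and the things round about stay where they are.

Things in the scene. Friction and masses are not known exactly. Their poses are not given: they have to be found in the camera images.
- meter: Bench colour meter, fixed, its front turned to the right: dark base 210 x 134 mm, dark column, white head on top (218 mm high). Origin on the table under its middle; -x is its front, y its left, z up. The head hangs over the sloping key panel, so the blue key there is reached only from its front, with the tool leaning 35 to 50 degrees from vertical.
- lip (a point): Middle of the lower front edge of the white head, 102 mm in front of the meter's origin and 174 mm above the table, 134 mm wide; it overhangs the blue key.
- port (a point): Centre of the measuring port, on its vertical axis, level with the flat top of the head (218 mm above the table). A collar 40 mm across and 17.5 mm high with two lugs holds the cap. Locked, cap_grip is 43 mm above this point and the cap's x points along the meter's x.
- cap_grip (a point): Middle of the grip bar on the black round cap of the port. Cap 60 mm across, 46 mm high, about 120 g; z up. The bar is 12 mm wide (along y), 50 mm long (along x); its top is 11 mm above this point, the flat disc under it 11 mm below, the cap's lower rim 34.5 mm below. Turned counter-clockwise from above by 75 to 97 degrees (then a stop) while held down, the cap comes free; 25 mm of lift clears the port.
- sleeve (a joint): Sprung sleeve inside the port that pushes the cap up; m pushed in, 0.004 with the cap locked (6 N). To turn the cap, push it down 5 to 8 mm from there (9 to 11 N; 8.5 mm is a hard stop) and keep it down. It follows a freed cap up by 4 mm.
- tray_in (a point): Shallow grey tray with a black rubber floor, fixed to the table, 110 mm (along its x) x 100 mm, rim 12 mm high and 4 mm thick. This point is the middle of its floor, 6 mm above the table. A cap standing in it has its lower rim at this height.
- key_top (a point): Middle of the top face of the round blue key, 26 mm across, on the sloping panel at the front of the meter, about 83 mm in front of the meter's origin and 61 mm above the table; z points out of the key along its axis, 40 degrees from vertical toward the meter's front, and y across the panel. It stands 17 mm out of the panel, 7 mm when fully pressed. Press along -z.
- key_first (a joint): Travel of the key's first stage in m, 0 released, 0.005 at the first click. Light spring: 1.6 N at first, 3.6 N at the click. It springs back.
- key_second (a joint): Further travel of the key after the first click, in m: 0 until the push exceeds 12 N, then down to 0.005 (15 N) when fully pressed. It springs back. With the push between 4 and 11 N the key rests at its first click.
- masking_tape: yellowish roll of masking tape lying flat, 113 mm across, 24 mm high; origin in the middle of its underside; a bystander
- parts_cup: small tin cup, 76 mm across, 61 mm high; origin in the middle of its underside; a bystander
- spanner: steel combination spanner lying flat, 98 x 191 x 8 mm; origin in the middle of its underside; a bystander
- bracket_09: black folded steel bracket, 53 x 87 x 32 mm; origin in the middle of its underside; a bystander

How it is judged:
By the outcome, as a careful person would: the job done as asked, in the order asked, and still so for the second after the job is handed in, with the robot touching nothing.
It also fails if it takes over 59 s, if anything falls off the work surface, if the arm or the gripper's body presses on something with over 40 N, if the wrist force passes 120 N, or if a joint passes its speed limit or range.

## Robot

A 6-joint arm with a two-finger parallel gripper is mounted at the origin on a cart in front of the work surface, level with it; the furniture and walls round the work are solid. World frame = base frame: x ahead of the robot, y to its left, z up, the work surface at z = 0. Lengths are in m, angles in rad, forces in N, time in s.
With the tool pointing down it reaches from about 0.35 to 0.875 m from the base axis. Payload 4.2 kg.
Tool frame: the origin (TCP) lies at the very end of the fingers, on their centre line; the grasp point (between the pads) lies 19 mm behind it (bot.tcp_to_grasp is the distance from the TCP to the grasp point, in m); x points along the fingers, y is the direction in which the jaws open and shut, and the axes are right-handed (so a half turn about x gives the same grasp; the last joint's range is limited). The gripper opens to 87 mm and grips with 3 to 60 N. Pads are 19 mm wide; open, the fingers measure 117 mm over their backs; the gripper's body (75 mm by 190 mm) begins 51 mm behind the grasp point.
Start: joints at [1.371, 0.385, 0.008, 0, -1.194, -0.259], TCP at [0.277, 0.56, 0.223] pointing down, gripper open.
Joint ranges: [-3.14, 3.14], [-1.21, 2.06], [-1.07, 1.41], [-3.16, 2.05], [-2.99, -0.16], [-3.1, 3.1]. Speed limits (rad/s): [2.79, 2.79, 3.14, 3.14, 3.14, 3.14].

## Interface

Orientations are given as a unit quaternion [w, x, y, z].
In Python, from bench import bot gives the robot as it stands.
- The arm moves only by the shell command python3 -m pendant 'ROWS'. ROWS is JSON, a list of rows, each an object of numbers: "x", "y", "z": the shift along the tool's x, y, z in mm; "rx", "ry", "rz": the turn, a rotation vector about the tool's x, y, z in degrees; "fingers": the closure in counts, from 0 (fully open) to 255 (shut). A call has 1 to 20 rows; each row is the pose to reach, as a shift and turn from the pose measured when the call began, along the tool's axes at that moment; what a row does not reach only later rows make up. A row lasts 1/8 s, in which the tool goes at most 62.5 mm and 10.7 degrees, less where a joint would pass 70% of its speed; a pose out of reach is approached as far as the arm can. A call with a gripper value outside its range is refused whole. The fingers move at their own pace and stop on an object; the grip force is fixed at half the most. Time passes only in rows, so rows that repeat a pose let the fingers close. It gives the time, the measured TCP pose, the force and the opening at its end, in the units of the state.
- bot.get_obs(): the state, without advancing time (a new reading comes with each control period).
- bot.capture(name): name is "side" or "top"; returns (picture, depth): 420x560x3 uint8, blue, green, red; 420x560 float32, m along the optical axis (not along the pixel's ray), 0 where there is no reading.
- bot.camera_model(name): a dict with "vertical_fov" (degrees; the focal length in pixels is half the picture's height over the tangent of half this angle, whatever the lens; pixels are square), "cx", "cy" (the principal point, pixels), "rvec" (rotation vector, rad) and "tvec" (3), from world to camera coordinates, as OpenCV has them. Camera axes: x right, y down, z forward; pixel columns grow to the right and rows downward; lengths in m; the calibration is good to about 2 mm. A picture is of the moment at which its call begins. camera_model takes no time and is no camera call.
- bot.job_done(): hands the job in, once; it reports no verdict.
The state is a dict: "t": time; "joint_positions": joint angles; "qd": joint speeds; "joint_torque": joint torques, N m; "tool_pos": TCP position; "ee_rot": TCP orientation; "contact_force": force on the tool from outside, world axes, zero at the start; "torque": the same for the moment, N m; "finger_gap": opening from 0.0 (shut) to 1.0 (fully open).
Only numpy, scipy, OpenCV 4.12 (cv2) and the standard library are available. Lean on these libraries where they do the work, as an engineer would, in place of code of your own. Each camera call takes 0.05 s, during which the arm holds its last target. There are 200 camera calls.

## Working session

There is one attempt and no reset: what is moved stays moved. The work goes in short steps, Python scripts to look and compute and a shell command to move; the robot and the scene stay as the last step left them, time stands still between calls to the robot, and variables do not carry over. Pictures are saved under pics/ and viewed, about 8 in all and at most 12, crops included, and the job is handed in when it is done.

```bash
mkdir -p pics
cat > h.py <<'E'
import numpy as np, cv2
from scipy.spatial.transform import Rotation as R
from bench import bot
def cam(n):
    m=bot.camera_model(n); f=210/np.tan(np.radians(m["vertical_fov"])/2)
    return f,m["cx"],m["cy"],R.from_rotvec(np.ravel(m["rvec"])).as_matrix(),np.ravel(m["tvec"]),m
def world(n,d,u,v,z=None):
    f,cx,cy,Rm,t,_=cam(n); r=np.array([(u-cx)/f,(v-cy)/f,1.])
    if z is None: return Rm.T@(r*d-t)
    c=-Rm.T@t; w=Rm.T@r; return c+w*(z-c[2])/w[2]
def snap(n,name):
    p,d=bot.capture(n); cv2.imwrite(f"pics/{name}.png",p); np.savez(f"pics/{name}.npz",p=p,d=d); return p,d
def Rt():
    o=bot.get_obs(); q=o["ee_rot"]; return R.from_quat([q[1],q[2],q[3],q[0]]), np.array(o["tool_pos"]),o
E
python3 - <<'E'
from h import *
for n in("top","side"):
    snap(n,n+"0"); print(cam(n)[5])
r,p,o=Rt(); print(o); print(r.as_matrix())
import cv2
a=cv2.imread("pics/top0.png");b=cv2.imread("pics/side0.png")
E
```

```text
{'vertical_fov': 48.18050149681915, 'cx': 281.9361930412317, 'cy': 213.0090509746296, 'rvec': array([ 2.09881135, -2.15923964,  0.17147536]), 'tvec': array([0.01917478, 0.58303491, 1.33500827])}
{'vertical_fov': 46.064293249727385, 'cx': 286.4804459116291, 'cy': 199.0202022574416, 'rvec': array([ 1.98614226, -0.99708856,  0.52788558]), 'tvec': array([-0.34219149,  0.36332974,  0.8683203 ])}
{'t': 0.1, 'joint_positions': array([ 1.37062615e+00,  3.85517259e-01,  6.78606491e-03, -4.05653723e-04,
       -1.19403302e+00, -2.58598832e-01]), 'qd': array([ 0.00020534, -0.00021323,  0.00479611,  0.00039923, -0.00117133,
        0.00172083]), 'joint_torque': array([-3.59385012e-04, -3.91690671e+01,  1.87933463e+01,  4.23186690e+00,
        1.34119522e-02, -7.93192362e-05]), 'tool_pos': array([0.27653449, 0.55990067, 0.22155989]), 'ee_rot': array([ 0.16013274, -0.6884599 ,  0.16153144,  0.68868575]), 'contact_force': array([0.42510256, 0.64017258, 0.48025943]), 'torque': array([-0.02432935, -0.00988095,  0.0228102 ]), 'finger_gap': 0.9971309195968403}
[[-7.60951169e-04 -4.42978114e-01 -8.96532103e-01]
 [-1.85356564e-03 -8.96530197e-01  4.42978746e-01]
 [-9.99997993e-01  1.99886630e-03 -1.38873312e-04]]
```

View pics/top0.png

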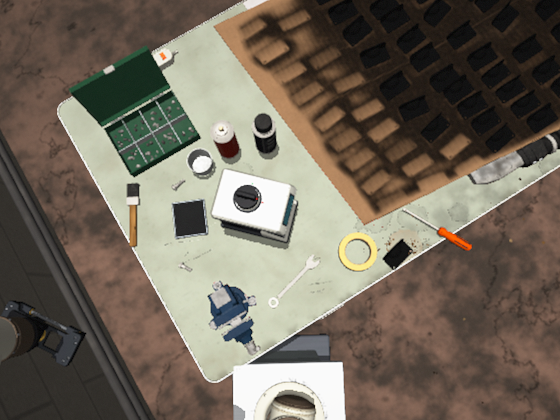

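View pics/side0.png

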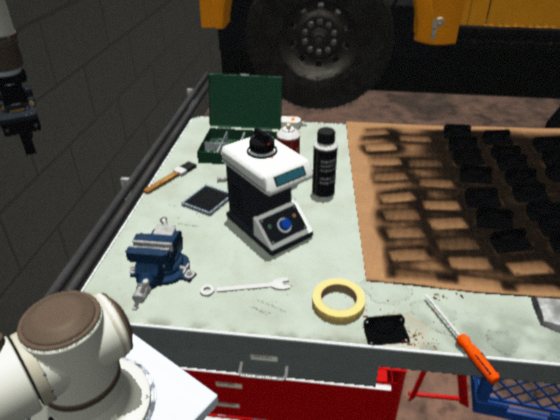

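Top: meter head at about (255,202), cap (247,198), tray (190,218), spanner (290,280), tape (358,252), front of the meter to the right. Side: blue key at (286,225), cap (262,143). Next, an enlarged crop plus depth.

Run:
```python
from h import *
T=np.load("pics/top0.npz");S=np.load("pics/side0.npz")
a=cv2.resize(T["p"][160:250,160:310],None,fx=5,fy=5,interpolation=cv2.INTER_CUBIC)
cv2.imwrite("pics/tc.png",a)
b=cv2.resize(S["p"][120:260,180:320],None,fx=4.2,fy=4.2,interpolation=cv2.INTER_CUBIC); cv2.imwrite("pics/sc.png",b)
for n,D in(("top",T["d"]),("side",S["d"])):
    f,cx,cy,Rm,t,_=cam(n); v,u=np.mgrid[0:420,0:560]
    P=(np.stack([(u-cx)/f*D,(v-cy)/f*D,D],-1)-t)@Rm; P[D==0]=9
    np.save(f"pics/{n}P.npy",P)
    zc=P[...,2]; near=(abs(P[...,0]-.6)<.25)&(abs(P[...,1]-.1)<.25)
    m=near&(abs(zc-.218)<.006); q=P[m]
    rect=cv2.minAreaRect((q[:,:2]*1000).astype(np.float32)); print(n,"head",rect,cv2.boxPoints(rect).round(1).tolist(),np.median(q[:,2]),m.sum())
    m=near&(zc>.262)&(zc<.285);q=P[m]; print("bar",m.sum(),q.mean(0), cv2.minAreaRect((q[:,:2]*1000).astype(np.float32)))
    m=near&(zc>.24)&(zc<.258);q=P[m]; print("disc",m.sum(),q.mean(0), cv2.minAreaRect((q[:,:2]*1000).astype(np.float32)))
    p=(T if n=="top" else S)["p"].astype(int)
    m=near&(p[...,0]-p[...,2]>70)&(zc>.03)&(zc<.09); print("blue",m.sum(),P[m].mean(0) if m.any() else 0)
    x=[world(n,D[r,c],c,r) for r,c in ([(218,190)] if n=="top" else [(198,207)])]; print("tray",x)
```

```text
top head ((591.1353759765625, 81.26241302490234), (192.9016571044922, 134.20822143554688), 74.17235565185547) [[500.29998779296875, 6.800000190734863], [629.4000244140625, -29.799999237060547], [682.0, 155.8000030517578], [552.9000244140625, 192.39999389648438]] 0.2182696456395363 3042
bar 105 [0.5934226  0.09190398 0.27182346] ((593.9863891601562, 92.57583618164062), (48.47005081176758, 12.7329740524292), 75.82374572753906)
disc 337 [0.59231194 0.09162625 0.24997351] ((593.9483642578125, 92.95494842529297), (59.58302307128906, 58.969539642333984), 48.62158203125)
blue 0 0
tray [array([0.58331078, 0.28261882, 0.00759012])]
side head ((588.8876953125, 78.55795288085938), (184.5763397216797, 130.76429748535156), 74.07950592041016) [[500.70001220703125, 7.699999809265137], [626.4000244140625, -28.100000381469727], [677.0999755859375, 149.39999389648438], [551.2999877929688, 185.1999969482422]] 0.2151266250392927 1602
bar 83 [0.59020277 0.08613765 0.26750268] ((591.9742431640625, 87.81867980957031), (50.235084533691406, 14.52816104888916), 75.02979278564453)
disc 262 [0.58469892 0.08339641 0.24709894] ((588.9161987304688, 85.60679626464844), (56.30167770385742, 59.698585510253906), 35.46439743041992)
blue 78 [ 0.5668016  -0.00237607  0.05797441]
tray [array([ 0.58984264,  0.29325918, -0.00067067])]
```

View pics/tc.png

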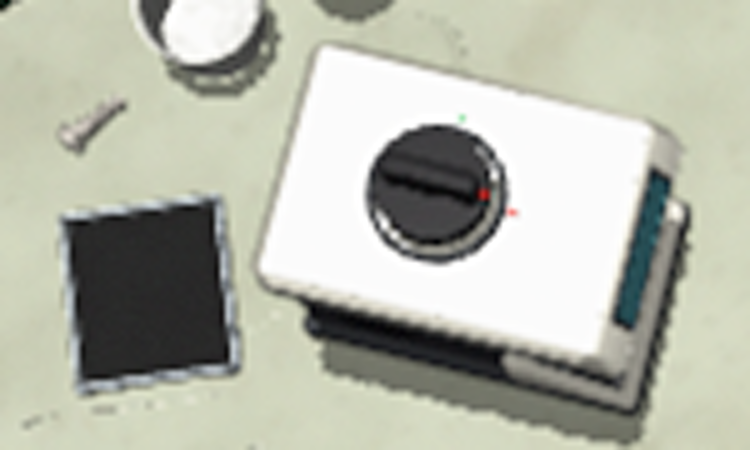

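View pics/sc.png

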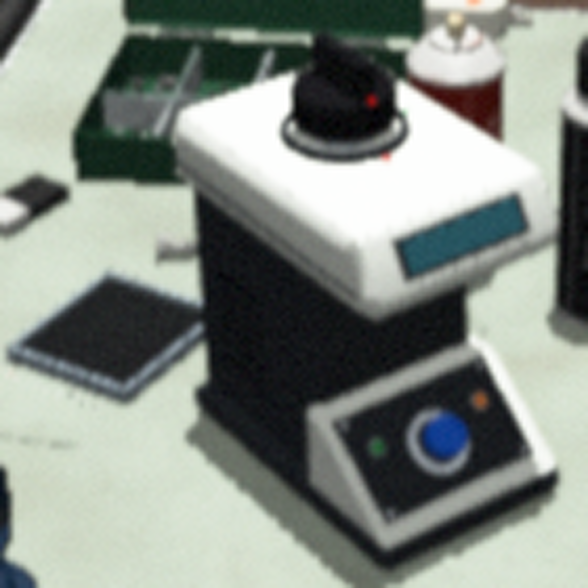

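```bash
cat >> h.py <<'E'
def plan(pos,yaw=None,Rg=None):
    """rows for target TCP pos (m) with tool down and jaw-axis yaw (deg), or full rotation"""
    r,p,o=Rt()
    if Rg is None:
        c,s=np.cos(np.radians(yaw)),np.sin(np.radians(yaw)); y=np.array([c,s,0]);x=np.array([0,0,-1.])
        Rg=R.from_matrix(np.stack([x,y,np.cross(x,y)],1))
    print("xyz mm",(r.inv().apply(np.array(pos)-p)*1000).round(1),"rot deg",np.degrees((r.inv()*Rg).as_rotvec()).round(1),
      "t",round(o["t"],2),"F",np.round(o["contact_force"],1),"p",p.round(4),"gap",round(o["finger_gap"],3))
E
python3 -m pendant '[{"x":-60},{"x":-110},{"x":-110,"y":280,"z":-492,"rx":79},{"x":-110,"y":280,"z":-492,"rx":79},{"x":-110,"y":280,"z":-492,"rx":79},{"x":-110,"y":280,"z":-492,"rx":79},{"x":-110,"y":280,"z":-492,"rx":79},{"x":-110,"y":280,"z":-492,"rx":79},{"x":-110,"y":280,"z":-492,"rx":79},{"x":-110,"y":280,"z":-492,"rx":79},{"x":-110,"y":280,"z":-492,"rx":79},{"x":-110,"y":280,"z":-492,"rx":79},{"x":-110,"y":280,"z":-492,"rx":79},{"x":-110,"y":280,"z":-492,"rx":79},{"x":-110,"y":280,"z":-492,"rx":79},{"x":-110,"y":280,"z":-492,"rx":79}]'
python3 - <<'E'
from h import *
plan([.5935,.0915,.30],164.5); print(Rt()[2]["joint_positions"])
p,d=snap("side","s1"); p2,_=snap("top","t1")
cv2.imwrite("pics/s1c.png",np.hstack([cv2.resize(p[60:200,190:330],None,fx=2.8,fy=2.8),cv2.resize(p2[140:280,180:320],None,fx=2.8,fy=2.8)]))
E
```

```text
xyz mm [ -77.8  279.7 -491.7] rot deg [79.2 -0.1 -0.1] t 0.1 F [0.4 0.6 0.5] p [0.2765 0.5599 0.2216] gap 0.997
[ 1.37062615e+00  3.85517259e-01  6.78606491e-03 -4.05653723e-04
 -1.19403302e+00 -2.58598832e-01]validation failed for argument at $[0]...
```

View pics/s1c.png

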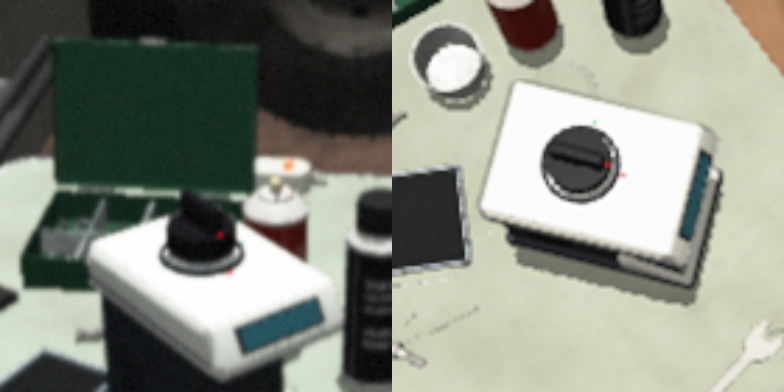

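The arm has not moved: the pendant rejected row 0, probably because it wants every key. Sending a minimal full row first.

```bash
python3 -m pendant '[{"x":-60,"y":0,"z":0,"rx":0,"ry":0,"rz":0,"fingers":0},{"x":-110,"y":0,"z":0,"rx":0,"ry":0,"rz":0,"fingers":0}]'
```

```text
t: 0.45
tool_pos: [0.2768, 0.5601, 0.3333]
ee_rot: [-0.16, 0.689, -0.161, -0.688]
contact_force: [0.1, 1.0, 0.7]
finger_gap: 1.002
```

```bash
python3 -m pendant '[{"x":0,"y":280,"z":-492,"rx":79,"ry":0,"rz":0,"fingers":0},{"x":0,"y":280,"z":-492,"rx":79,"ry":0,"rz":0,"fingers":0},{"x":0,"y":280,"z":-492,"rx":79,"ry":0,"rz":0,"fingers":0},{"x":0,"y":280,"z":-492,"rx":79,"ry":0,"rz":0,"fingers":0},{"x":0,"y":280,"z":-492,"rx":79,"ry":0,"rz":0,"fingers":0},{"x":0,"y":280,"z":-492,"rx":79,"ry":0,"rz":0,"fingers":0},{"x":0,"y":280,"z":-492,"rx":79,"ry":0,"rz":0,"fingers":0},{"x":0,"y":280,"z":-492,"rx":79,"ry":0,"rz":0,"fingers":0},{"x":0,"y":280,"z":-492,"rx":79,"ry":0,"rz":0,"fingers":0},{"x":0,"y":280,"z":-492,"rx":79,"ry":0,"rz":0,"fingers":0},{"x":0,"y":280,"z":-492,"rx":79,"ry":0,"rz":0,"fingers":0},{"x":0,"y":280,"z":-492,"rx":79,"ry":0,"rz":0,"fingers":0}]'
python3 - <<'E'
from h import *
plan([.5935,.0915,.253],164.5); print(Rt()[2]["joint_positions"])
p,d=snap("side","s2"); p2,_=snap("top","t2")
cv2.imwrite("pics/s2c.png",np.hstack([cv2.resize(p[60:200,190:330],None,fx=2.8,fy=2.8),cv2.resize(p2[140:280,180:320],None,fx=2.8,fy=2.8)]))
E
```

```text
t: 1.95
tool_pos: [0.5934, 0.0922, 0.3343]
ee_rot: [0.561, -0.43, 0.562, 0.429]
contact_force: [0.2, -0.1, -0.3]
finger_gap: 0.998
xyz mm [81.3 -0.3 -0.6] rot deg [ 0.3 -0.1  0. ] t 1.95 F [ 0.2 -0.1 -0.3] p [0.5934 0.0922 0.3343] gap 0.998
[ 4.24310197e-01  2.90074359e-01  1.43991470e-01  1.39647009e-03
 -1.42536940e+00 -6.89626401e-01]
```

View pics/s2c.png

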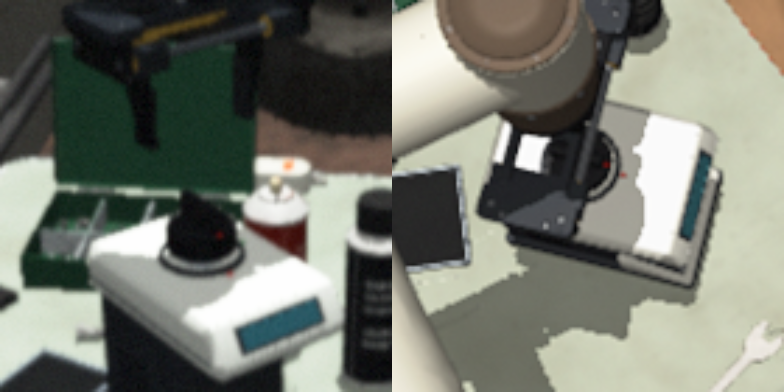

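The fingers (about (150,120) and (245,90) in the left crop) straddle the bar. Next I lower the tool, check the force, and close.

```bash
python3 -m pendant '[{"x":30,"y":0,"z":-0.6,"rx":0,"ry":0,"rz":0,"fingers":0},{"x":60,"y":0,"z":-0.6,"rx":0,"ry":0,"rz":0,"fingers":0},{"x":75,"y":0,"z":-0.6,"rx":0,"ry":0,"rz":0,"fingers":0},{"x":81,"y":0,"z":-0.6,"rx":0,"ry":0,"rz":0,"fingers":0},{"x":81,"y":0,"z":-0.6,"rx":0,"ry":0,"rz":0,"fingers":0}]'
python3 -m pendant '[{"x":0,"y":0,"z":0,"rx":0,"ry":0,"rz":0,"fingers":255},{"x":0,"y":0,"z":0,"rx":0,"ry":0,"rz":0,"fingers":255},{"x":0,"y":0,"z":0,"rx":0,"ry":0,"rz":0,"fingers":255},{"x":0,"y":0,"z":0,"rx":0,"ry":0,"rz":0,"fingers":255},{"x":0,"y":0,"z":0,"rx":0,"ry":0,"rz":0,"fingers":255},{"x":0,"y":0,"z":0,"rx":0,"ry":0,"rz":0,"fingers":255},{"x":0,"y":0,"z":0,"rx":0,"ry":0,"rz":0,"fingers":255},{"x":0,"y":0,"z":0,"rx":0,"ry":0,"rz":0,"fingers":255}]'
```

```text
t: 2.68
tool_pos: [0.5935, 0.092, 0.254]
ee_rot: [0.562, -0.431, 0.561, 0.429]
contact_force: [0.2, 0.4, -0.4]
finger_gap: 0.999
t: 3.68
tool_pos: [0.5935, 0.092, 0.254]
ee_rot: [0.562, -0.431, 0.561, 0.429]
contact_force: [0.5, -0.6, 0.7]
finger_gap: 0.171
```

```bash
python3 -m pendant '[{"x":2,"y":0,"z":0,"rx":0,"ry":0,"rz":0,"fingers":255},{"x":4,"y":0,"z":0,"rx":0,"ry":0,"rz":0,"fingers":255},{"x":6,"y":0,"z":0,"rx":0,"ry":0,"rz":0,"fingers":255},{"x":6.5,"y":0,"z":0,"rx":0,"ry":0,"rz":0,"fingers":255},{"x":6.5,"y":0,"z":0,"rx":0,"ry":0,"rz":0,"fingers":255}]'
```

```text
t: 4.3
tool_pos: [0.5943, 0.092, 0.2494]
ee_rot: [0.562, -0.431, 0.56, 0.429]
contact_force: [-0.7, 0.2, 6.4]
finger_gap: 0.132
```

```bash
python3 -m pendant '[{"x":3,"y":0,"z":0,"rx":0,"ry":0,"rz":0,"fingers":255},{"x":5,"y":0,"z":0,"rx":0,"ry":0,"rz":0,"fingers":255},{"x":6,"y":0,"z":0,"rx":0,"ry":0,"rz":0,"fingers":255},{"x":6,"y":0,"z":0,"rx":0,"ry":0,"rz":0,"fingers":255}]'
```

```text
t: 4.8
tool_pos: [0.5943, 0.0919, 0.2456]
ee_rot: [0.563, -0.432, 0.56, 0.428]
contact_force: [-2.5, 0.6, 9.7]
finger_gap: 0.135
```

```bash
python3 -m pendant '[{"x":3,"y":0.5,"z":0,"rx":0,"ry":0,"rz":0,"fingers":255},{"x":3,"y":0.5,"z":0,"rx":-5,"ry":0,"rz":0,"fingers":255},{"x":3,"y":0.5,"z":0,"rx":-12,"ry":0,"rz":0,"fingers":255},{"x":3,"y":0.5,"z":0,"rx":-20,"ry":0,"rz":0,"fingers":255},{"x":3,"y":0.5,"z":0,"rx":-20,"ry":0,"rz":0,"fingers":255}]'
python3 - <<'E'
from h import *
plan([.5935,.0915,.245],164.5+86);print(Rt()[2]["torque"])
E
```

```text
t: 5.42
tool_pos: [0.5954, 0.0923, 0.2457]
ee_rot: [-0.48, 0.525, -0.475, -0.518]
contact_force: [-0.5, 0.4, 9.3]
finger_gap: 0.135
xyz mm [ 0.7  2.  -0.6] rot deg [-65.5  -0.5   0.6] t 5.42 F [-0.5  0.4  9.3] p [0.5954 0.0923 0.2457] gap 0.135
[0.12669749 0.16648461 0.0052444 ]
```

```bash
python3 -m pendant '[{"x":3.8,"y":0,"z":0,"rx":-4,"ry":0,"rz":0,"fingers":255},{"x":3.8,"y":0,"z":0,"rx":-12,"ry":0,"rz":0,"fingers":255},{"x":3.8,"y":0,"z":0,"rx":-20,"ry":0,"rz":0,"fingers":255},{"x":3.8,"y":0,"z":0,"rx":-28,"ry":0,"rz":0,"fingers":255},{"x":3.8,"y":0,"z":0,"rx":-36,"ry":0,"rz":0,"fingers":255},{"x":3.8,"y":0,"z":0,"rx":-36,"ry":0,"rz":0,"fingers":255}]'
python3 - <<'E'
from h import *
plan([.5935,.0915,.245],164.5+86);print(Rt()[2]["torque"])
E
```

```text
t: 6.18
tool_pos: [0.5955, 0.0925, 0.2455]
ee_rot: [-0.295, 0.649, -0.29, -0.639]
contact_force: [-5.1, 1.3, 12.9]
finger_gap: 0.135
xyz mm [0.5 2.1 0.5] rot deg [-29.4  -0.7   0.5] t 6.17 F [-5.1  1.3 12.9] p [0.5955 0.0925 0.2455] gap 0.135
[0.4233631  1.72233058 0.07819381]
```

```bash
python3 -m pendant '[{"x":2.4,"y":0,"z":0,"rx":0,"ry":0,"rz":0,"fingers":255},{"x":2.4,"y":0,"z":0,"rx":0,"ry":0,"rz":0,"fingers":255}]'
python3 - <<'E'
from h import *
plan([.5935,.0915,.245],164.5+86);print(Rt()[2]["torque"])
p,d=snap("side","s3")
cv2.imwrite("pics/s3c.png",cv2.resize(p[90:190,200:330],None,fx=5,fy=5,interpolation=cv2.INTER_CUBIC))
E
```

```text
t: 6.42
tool_pos: [0.5954, 0.0925, 0.2456]
ee_rot: [-0.295, 0.649, -0.29, -0.638]
contact_force: [-4.0, 0.1, 10.0]
finger_gap: 0.134
xyz mm [0.6 2.1 0.4] rot deg [-29.3  -0.8   0.5] t 6.42 F [-4.   0.1 10. ] p [0.5954 0.0925 0.2456] gap 0.134
[ 0.23119313  1.29071286 -0.03163325]
```

View pics/s3c.png

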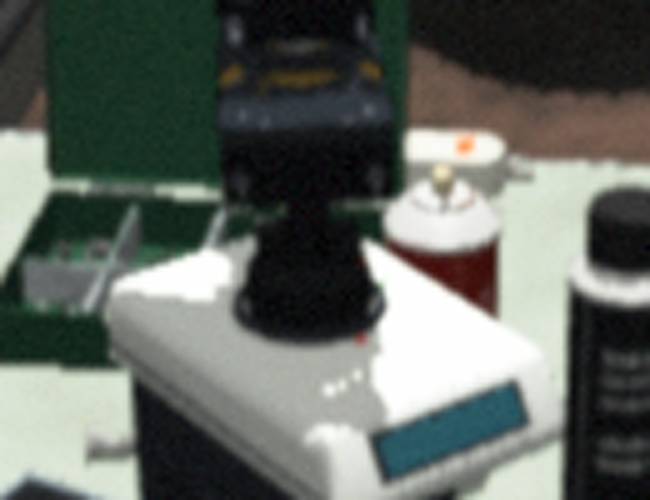

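The red dot has swung towards the green mark, so the cap is turning. Finishing the turn with slightly less push.

```bash
python3 -m pendant '[{"x":1.7,"y":0.5,"z":0,"rx":-4,"ry":0,"rz":0,"fingers":255},{"x":1.7,"y":0.5,"z":0,"rx":-11,"ry":0,"rz":0,"fingers":255},{"x":1.7,"y":0.5,"z":0,"rx":-18,"ry":0,"rz":0,"fingers":255},{"x":1.7,"y":0.5,"z":0,"rx":-25,"ry":0,"rz":0,"fingers":255},{"x":1.7,"y":0.5,"z":0,"rx":-29,"ry":0,"rz":0,"fingers":255},{"x":1.7,"y":0.5,"z":0,"rx":-29,"ry":0,"rz":0,"fingers":255}]'
python3 - <<'E'
from h import *
plan([.5935,.0915,.245],164.5+86);print(Rt()[2]["torque"])
E
```

```text
t: 7.22
tool_pos: [0.5955, 0.0924, 0.2463]
ee_rot: [-0.123, 0.703, -0.12, -0.69]
contact_force: [-1.0, -0.1, 8.5]
finger_gap: 0.133
xyz mm [1.3 1.5 1.6] rot deg [-0.3 -1.1  0.4] t 7.22 F [-1.  -0.1  8.5] p [0.5955 0.0924 0.2463] gap 0.133
[ 0.15847118  0.78238308 -0.01424027]
```

```bash
python3 -m pendant '[{"x":-3,"y":0,"z":0,"rx":0,"ry":0,"rz":0,"fingers":255},{"x":-7,"y":0,"z":0,"rx":0,"ry":0,"rz":0,"fingers":255},{"x":-12,"y":0,"z":0,"rx":0,"ry":0,"rz":0,"fingers":255},{"x":-17,"y":0,"z":0,"rx":0,"ry":0,"rz":0,"fingers":255},{"x":-17,"y":0,"z":0,"rx":0,"ry":0,"rz":0,"fingers":255}]'
```

```text
t: 7.85
tool_pos: [0.5948, 0.0924, 0.2626]
ee_rot: [-0.123, 0.703, -0.12, -0.69]
contact_force: [0.1, 0.2, -1.2]
finger_gap: 0.139
```

```bash
python3 -m pendant '[{"x":-20,"y":0,"z":0,"rx":0,"ry":0,"rz":0,"fingers":255},{"x":-50,"y":0,"z":0,"rx":0,"ry":0,"rz":0,"fingers":255},{"x":-50,"y":0,"z":0,"rx":0,"ry":0,"rz":0,"fingers":255}]'
python3 - <<'E'
from h import *
c=[world("top",0,160+u/5,160+v/5,.012) for u,v in[(62,215),(222,197),(238,372),(82,390)]]
print(np.round(c,4), np.mean(c,0))
P=np.load("pics/topP.npy");p=np.load("pics/top0.npz")["p"]
m=np.zeros((420,560),bool);m[195:243,170:212]=1;m&=(p.max(2)<60); q=P[m]; print("floor",m.sum(),q.mean(0),np.percentile(q[:,2],[5,50,95]),cv2.minAreaRect((q[:,:2]*1000).astype(np.float32)))
plan([c0:=np.mean(c,0)[0],np.mean(c,0)[1],.31],164.5)
s=np.load("pics/side0.npz")["p"].astype(int);print(cam("side")[0])
p,d=snap("side","s4")
E
```

```text
t: 8.22
tool_pos: [0.5948, 0.0927, 0.3145]
ee_rot: [-0.123, 0.704, -0.12, -0.689]
contact_force: [0.3, 0.2, -2.0]
finger_gap: 0.133
[[0.6305 0.3357 0.012 ]
 [0.6388 0.238  0.012 ]
 [0.531  0.2284 0.012 ]
 [0.5228 0.3224 0.012 ]] [0.58075962 0.28111926 0.012     ]
floor 935 [0.62883122 0.33174753 0.0543909 ] [0.00121075 0.0063236  0.01138021] ((4792.4658203125, 4597.41064453125), (12179.0263671875, 125.89115905761719), 45.705528259277344)
xyz mm [   4.4 -172.6   77.1] rot deg [85.7 -0.6  1.3] t 8.22 F [ 0.3  0.2 -2. ] p [0.5948 0.0927 0.3145] gap 0.133
493.958266578085
```

```bash
python3 -m pendant '[{"x":0,"y":-50,"z":22,"rx":8,"ry":0,"rz":0,"fingers":255},{"x":0,"y":-100,"z":44,"rx":18,"ry":0,"rz":0,"fingers":255},{"x":0,"y":-150,"z":66,"rx":28,"ry":0,"rz":0,"fingers":255},{"x":0,"y":-173,"z":77,"rx":38,"ry":0,"rz":0,"fingers":255},{"x":0,"y":-173,"z":77,"rx":48,"ry":0,"rz":0,"fingers":255},{"x":0,"y":-173,"z":77,"rx":58,"ry":0,"rz":0,"fingers":255},{"x":0,"y":-173,"z":77,"rx":68,"ry":0,"rz":0,"fingers":255},{"x":0,"y":-173,"z":77,"rx":78,"ry":-0.6,"rz":1.3,"fingers":255},{"x":0,"y":-173,"z":77,"rx":85.7,"ry":-0.6,"rz":1.3,"fingers":255},{"x":0,"y":-173,"z":77,"rx":85.7,"ry":-0.6,"rz":1.3,"fingers":255},{"x":0,"y":-173,"z":77,"rx":85.7,"ry":-0.6,"rz":1.3,"fingers":255}]'
python3 - <<'E'
from h import *
plan([.581,.282,.05],164.5); print(Rt()[2]["joint_positions"])
E
```

```text
t: 9.65
tool_pos: [0.5796, 0.2814, 0.3113]
ee_rot: [0.561, -0.428, 0.564, 0.43]
contact_force: [-1.0, 0.2, -1.2]
finger_gap: 0.135
xyz mm [261.3  -2.6   1.6] rot deg [ 0.1 -0.1 -0.3] t 9.65 F [-1.   0.2 -1.2] p [0.5796 0.2814 0.3113] gap 0.135
[ 0.70101835  0.38016969  0.22077593 -0.00311861 -1.41655547 -0.96886378]
```

```bash
python3 -m pendant '[{"x":50,"y":0,"z":1,"rx":0,"ry":0,"rz":0,"fingers":255},{"x":100,"y":0,"z":1,"rx":0,"ry":0,"rz":0,"fingers":255},{"x":150,"y":0,"z":1,"rx":0,"ry":0,"rz":0,"fingers":255},{"x":200,"y":0,"z":1,"rx":0,"ry":0,"rz":0,"fingers":255},{"x":245,"y":0,"z":1,"rx":0,"ry":0,"rz":0,"fingers":255},{"x":261,"y":0,"z":1,"rx":0,"ry":0,"rz":0,"fingers":255},{"x":266,"y":0,"z":1,"rx":0,"ry":0,"rz":0,"fingers":255},{"x":270,"y":0,"z":1,"rx":0,"ry":0,"rz":0,"fingers":255},{"x":274,"y":0,"z":1,"rx":0,"ry":0,"rz":0,"fingers":255},{"x":274,"y":0,"z":1,"rx":0,"ry":0,"rz":0,"fingers":255}]'
python3 - <<'E'
from h import *
p,d=snap("side","s5")
cv2.imwrite("pics/s5c.png",cv2.resize(p[90:230,150:330],None,fx=4,fy=4,interpolation=cv2.INTER_CUBIC))
E
```

```text
t: 10.9
tool_pos: [0.5785, 0.2822, 0.038]
ee_rot: [0.561, -0.428, 0.564, 0.43]
contact_force: [-1.4, 0.3, -1.6]
finger_gap: 0.134
```

View pics/s5c.png

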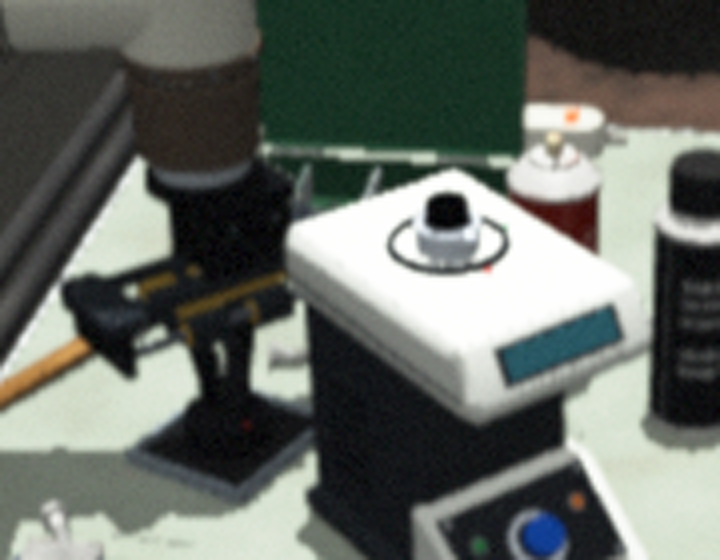

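The port stands open and the cap is centred over the tray, red dot at (248,425) in the crop. Lowering to contact.

```bash
python3 -m pendant '[{"x":2,"y":0,"z":0,"rx":0,"ry":0,"rz":0,"fingers":255},{"x":4,"y":0,"z":0,"rx":0,"ry":0,"rz":0,"fingers":255},{"x":5,"y":0,"z":0,"rx":0,"ry":0,"rz":0,"fingers":255},{"x":5,"y":0,"z":0,"rx":0,"ry":0,"rz":0,"fingers":255}]'
```

```text
t: 11.45
tool_pos: [0.5785, 0.2822, 0.0335]
ee_rot: [0.561, -0.428, 0.564, 0.43]
contact_force: [-2.8, -0.3, 2.9]
finger_gap: 0.137
```

```bash
python3 -m pendant '[{"x":0,"y":0,"z":0,"rx":0,"ry":0,"rz":0,"fingers":120},{"x":0,"y":0,"z":0,"rx":0,"ry":0,"rz":0,"fingers":120},{"x":0,"y":0,"z":0,"rx":0,"ry":0,"rz":0,"fingers":120},{"x":0,"y":0,"z":0,"rx":0,"ry":0,"rz":0,"fingers":120},{"x":-10,"y":0,"z":0,"rx":0,"ry":0,"rz":0,"fingers":120},{"x":-50,"y":0,"z":0,"rx":0,"ry":0,"rz":0,"fingers":120},{"x":-100,"y":0,"z":0,"rx":0,"ry":0,"rz":0,"fingers":120},{"x":-160,"y":0,"z":0,"rx":0,"ry":0,"rz":0,"fingers":255},{"x":-220,"y":0,"z":0,"rx":0,"ry":0,"rz":0,"fingers":255},{"x":-280,"y":0,"z":0,"rx":0,"ry":0,"rz":0,"fingers":255},{"x":-310,"y":0,"z":0,"rx":0,"ry":0,"rz":0,"fingers":255}]'
python3 - <<'E'
from h import *
pb,d=snap("side","s6");p2,_=snap("top","t6")
s=cv2.resize(pb[120:260,180:320],None,fx=2.8,fy=2.8,interpolation=cv2.INTER_CUBIC)
k=cv2.resize(pb[200:250,260:310],None,fx=7.84,fy=7.84,interpolation=cv2.INTER_CUBIC)
cv2.imwrite("pics/s6c.png",np.hstack([s,k]))
P=np.load("pics/sideP.npy")
# fresh depth around key and panel
f,cx,cy,Rm,t,_=cam("side"); v,u=np.mgrid[0:420,0:560]
P=(np.stack([(u-cx)/f*d,(v-cy)/f*d,d],-1)-t)@Rm
q=pb.astype(int); m=(q[...,0]-q[...,2]>60)&(abs(u-286)<25)&(abs(v-225)<25)&(d>0)
vv,uu=np.nonzero(m); print("blue px",m.sum(),uu.min(),uu.max(),vv.min(),vv.max(),uu.mean(),vv.mean(),np.median(P[m],0))
cap=P[185:215,190:230]; print(cap[...,2].max())
print(world("side",0,uu.mean(),vv.mean(),.061)); plan([.5,0,.3],164.5)
E
```

```text
t: 12.82
tool_pos: [0.5806, 0.2824, 0.3493]
ee_rot: [0.564, -0.428, 0.561, 0.429]
contact_force: [0.8, 0.3, -0.5]
finger_gap: 0.16
blue px 85 281 290 218 228 285.6235294117647 223.38823529411764 [ 0.5670594  -0.00278068  0.05809581]
0.7918514130304185
[ 0.56333728 -0.00496029  0.061     ]
xyz mm [  47.9    3.6 -294.4] rot deg [0.2 0.3 0.1] t 12.93 F [ 0.1 -0.2  0.5] p [0.5812 0.2827 0.3497] gap 0.074
```

View pics/s6c.png

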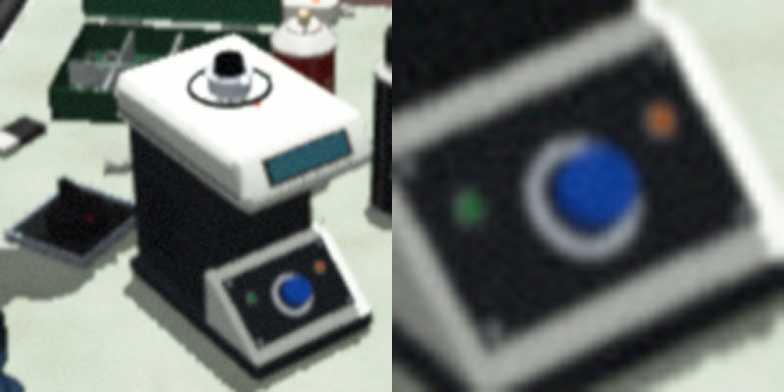

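Cap sits upright in the tray (bar at (70,190) in the left part), and the blue key's face centre is near (286.5,223.7) in the full side picture. Cross-checking the key position, then traversing.

```bash
cat >> h.py <<'E'
A=np.radians(74.5); back=np.array([np.cos(A),np.sin(A),0]); left=np.array([-np.sin(A),np.cos(A),0])
port=np.array([.5950,.0925,.218]); Z=np.array([0,0,1.])
kz=-back*np.sin(np.radians(40))+Z*np.cos(np.radians(40))
Rk=R.from_matrix(np.stack([-kz,left,np.cross(-kz,left)],1))
E
python3 - <<'E'
from h import *
def rel(w): d=w-port; return np.round([-d@back*1e3,d@left*1e3],1)
for z in(.01,.02,.03): print("base front",z,rel(world("top",0,293,221.6,z)))
T=np.load("pics/top0.npz")
P=np.load("pics/topP.npy"); m=(abs(P[...,0]-.6)<.25)&(abs(P[...,1]-.1)<.25)&(P[...,2]<.1)&(P[...,2]>.012)
d=P-port; fw=-(d@back);la=d@left; m&=(abs(la)<.05)&(fw>.09)&(fw<.16)
print("lowfront",m.sum(),np.percentile(fw[m],[5,50,95]),np.percentile(P[...,2][m],[5,50,95]))
for w in([.5670,-.0028,.058],[.5633,-.005,.061]): print(rel(np.array(w)))
# panel corners in side crop k -> px ; lateral centre of panel via ray at key's face plane
o=Rt()
S=np.load("pics/sideP.npy")
print("side head centre lateral",)
for n in("top","side"):
    P=np.load(f"pics/{n}P.npy"); d=P-port; m=(abs(d[...,2])<.006)&(abs(d@left)<.09)&(abs(d@back)<.15)
    print(n,np.percentile((d@left)[m],[1,99]),np.percentile(-(d@back)[m],[.5,99.5]))
plan([.52,-.17,.40],164.5)
E
```

```text
base front 0.01 [126.5  -1.6]
base front 0.02 [ 1.267e+02 -1.000e-01]
base front 0.03 [127.    1.4]
lowfront 154 [0.11210344 0.11833856 0.12413707] [0.01658527 0.02409731 0.03163444]
[99.3  1.5]
[102.4   4.5]
side head centre lateral
top [-0.06453906  0.06610798] [-0.08230619  0.10530944]
side [-0.05923259  0.06528741] [-0.07472026  0.10593956]
xyz mm [ -52.9  -60.9 -452.5] rot deg [0.2 0.3 0.1] t 12.93 F [ 0.1 -0.2  0.5] p [0.5812 0.2827 0.3497] gap 0.074
```

```bash
python3 -m pendant '[{"x":-53,"y":0,"z":0,"rx":0,"ry":0,"rz":0,"fingers":255},{"x":-53,"y":-8,"z":-60,"rx":0,"ry":0,"rz":0,"fingers":255},{"x":-53,"y":-16,"z":-120,"rx":0,"ry":0,"rz":0,"fingers":255},{"x":-53,"y":-24,"z":-180,"rx":0,"ry":0,"rz":0,"fingers":255},{"x":-53,"y":-32,"z":-240,"rx":0,"ry":0,"rz":0,"fingers":255},{"x":-53,"y":-40,"z":-300,"rx":0,"ry":0,"rz":0,"fingers":255},{"x":-53,"y":-48,"z":-360,"rx":0,"ry":0,"rz":0,"fingers":255},{"x":-53,"y":-56,"z":-420,"rx":0,"ry":0,"rz":0,"fingers":255},{"x":-53,"y":-61,"z":-452,"rx":0,"ry":0,"rz":0,"fingers":255},{"x":-53,"y":-61,"z":-452,"rx":0,"ry":0,"rz":0,"fingers":255},{"x":-53,"y":-61,"z":-452,"rx":0,"ry":0,"rz":0,"fingers":255}]'
cat >> h.py <<'E'
key=port*[1,1,0]-back*.102+left*.001+Z*.061
E
python3 - <<'E'
from h import *
print(key); plan(key+.22*kz,Rg=Rk); print(Rt()[2]["joint_positions"])
E
```

```text
t: 14.3
tool_pos: [0.52, -0.1692, 0.3996]
ee_rot: [0.564, -0.428, 0.56, 0.43]
contact_force: [-0.2, 0.7, -0.6]
finger_gap: 0.008
[ 0.56677806 -0.00552307  0.061     ]
xyz mm [170.3  -1.2  27.7] rot deg [  0.2 -39.6   0. ] t 14.3 F [-0.2  0.7 -0.6] p [ 0.52   -0.1692  0.3996] gap 0.008
[-0.02130849  0.17940713  0.15701035 -0.00573045 -1.54522187 -0.24644137]
```

Tilt first, at height, then descend.

```bash
python3 -m pendant '[{"x":0,"y":0,"z":0,"rx":0,"ry":-10,"rz":0,"fingers":255},{"x":0,"y":0,"z":0,"rx":0,"ry":-20,"rz":0,"fingers":255},{"x":0,"y":0,"z":0,"rx":0,"ry":-30,"rz":0,"fingers":255},{"x":0,"y":0,"z":0,"rx":0,"ry":-39.6,"rz":0,"fingers":255},{"x":0,"y":0,"z":0,"rx":0,"ry":-39.6,"rz":0,"fingers":255},{"x":50,"y":-1,"z":8,"rx":0,"ry":-39.6,"rz":0,"fingers":255},{"x":100,"y":-1,"z":16,"rx":0,"ry":-39.6,"rz":0,"fingers":255},{"x":150,"y":-1,"z":24,"rx":0,"ry":-39.6,"rz":0,"fingers":255},{"x":170,"y":-1,"z":28,"rx":0,"ry":-39.6,"rz":0,"fingers":255},{"x":170,"y":-1,"z":28,"rx":0,"ry":-39.6,"rz":0,"fingers":255}]'
python3 - <<'E'
from h import *
plan(key+.02*kz,Rg=Rk); print(Rt()[2]["joint_positions"])
E
```

```text
t: 15.55
tool_pos: [0.5291, -0.1403, 0.2296]
ee_rot: [0.72, -0.257, 0.336, 0.55]
contact_force: [-0.6, 0.1, 1.1]
finger_gap: 0.007
xyz mm [199.1  -0.9  -0.8] rot deg [ 0.3 -0.1 -0.2] t 15.55 F [-0.6  0.1  1.1] p [ 0.5291 -0.1403  0.2296] gap 0.007
[-0.39259617  0.35516395  0.04822976 -0.6998403  -1.41587674  0.29474673]
```

```bash
python3 -m pendant '[{"x":40,"y":-1,"z":-1,"rx":0,"ry":0,"rz":0,"fingers":255},{"x":80,"y":-1,"z":-1,"rx":0,"ry":0,"rz":0,"fingers":255},{"x":120,"y":-1,"z":-1,"rx":0,"ry":0,"rz":0,"fingers":255},{"x":150,"y":-1,"z":-1,"rx":0,"ry":0,"rz":0,"fingers":255},{"x":175,"y":-1,"z":-1,"rx":0,"ry":0,"rz":0,"fingers":255},{"x":189,"y":-1,"z":-1,"rx":0,"ry":0,"rz":0,"fingers":255},{"x":189,"y":-1,"z":-1,"rx":0,"ry":0,"rz":0,"fingers":255}]'
python3 - <<'E'
from h import *
plan(key,Rg=Rk); print(Rt()[2]["joint_positions"])
pb,d=snap("side","s7");t,_=snap("top","t7")
cv2.imwrite("pics/s7c.png",np.hstack([cv2.resize(pb[140:260,220:340],None,fx=4,fy=4,interpolation=cv2.INTER_CUBIC),cv2.resize(t[170:250,240:290+10],(300,480),interpolation=cv2.INTER_CUBIC)]))
E
```

```text
t: 16.42
tool_pos: [0.5625, -0.0242, 0.0848]
ee_rot: [0.72, -0.258, 0.336, 0.55]
contact_force: [0.7, 0.7, 0.1]
finger_gap: 0.005
xyz mm [30.6  0.8 -0.6] rot deg [ 0.4 -0.1 -0.2] t 16.43 F [0.7 0.7 0.1] p [ 0.5625 -0.0242  0.0848] gap 0.005
[-0.19771964  0.49039362 -0.1261363  -0.8170641  -1.07065637  0.38619596]
```

View pics/s7c.png

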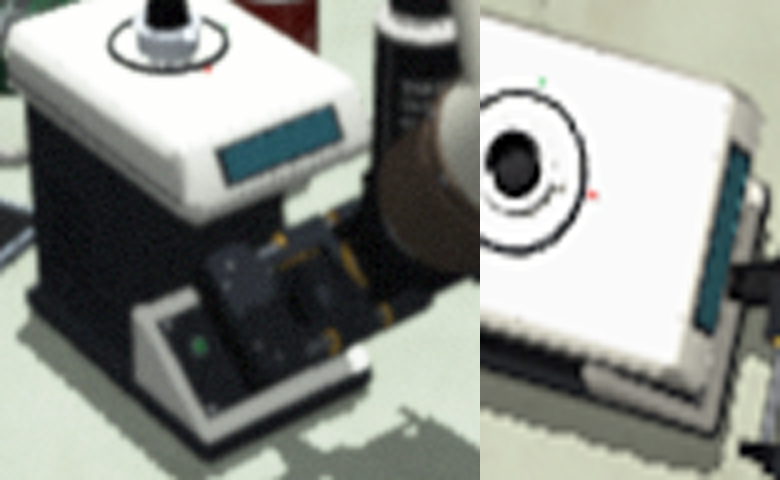

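Gripper is under the lip on the key's axis, clear of the head. Feeling for the key.

```bash
python3 -m pendant '[{"x":10,"y":0.5,"z":-0.5,"rx":0,"ry":0,"rz":0,"fingers":255},{"x":20,"y":0.5,"z":-0.5,"rx":0,"ry":0,"rz":0,"fingers":255},{"x":26,"y":0.5,"z":-0.5,"rx":0,"ry":0,"rz":0,"fingers":255},{"x":29,"y":0.5,"z":-0.5,"rx":0,"ry":0,"rz":0,"fingers":255},{"x":29,"y":0.5,"z":-0.5,"rx":0,"ry":0,"rz":0,"fingers":255}]'
cat >> h.py <<'E'
def f():
    r,p,o=Rt(); print("axial push",round(float(np.array(o["contact_force"])@kz),2),"depth past key_top mm",round(float((key-p)@kz)*1e3,2),"offs",((p-key)@left*1e3).round(1),"t",round(o["t"],2),np.round(o["contact_force"],1))
E
python3 -c "from h import *;f()"
```

```text
t: 17.15
tool_pos: [0.5669, -0.0072, 0.0624]
ee_rot: [0.72, -0.258, 0.336, 0.55]
contact_force: [-0.8, -0.5, 0.3]
finger_gap: 0.009
axial push 0.68 depth past key_top mm -2.13 offs -0.6 t 17.15 [-0.8 -0.5  0.3]
```

```bash
python3 -m pendant '[{"x":2,"y":0,"z":0,"rx":0,"ry":0,"rz":0,"fingers":255},{"x":4,"y":0,"z":0,"rx":0,"ry":0,"rz":0,"fingers":255},{"x":4,"y":0,"z":0,"rx":0,"ry":0,"rz":0,"fingers":255}]'
python3 -c "from h import *;f()"
```

```text
t: 17.52
tool_pos: [0.5677, -0.0048, 0.0595]
ee_rot: [0.72, -0.259, 0.336, 0.55]
contact_force: [-0.3, -0.5, 1.2]
finger_gap: 0.008
axial push 1.24 depth past key_top mm 1.71 offs -0.7 t 17.52 [-0.3 -0.5  1.2]
```

```bash
python3 -m pendant '[{"x":1.5,"y":0,"z":0,"rx":0,"ry":0,"rz":0,"fingers":255},{"x":3,"y":0,"z":0,"rx":0,"ry":0,"rz":0,"fingers":255},{"x":3,"y":0,"z":0,"rx":0,"ry":0,"rz":0,"fingers":255}]'
python3 -c "from h import *;f()"
```

```text
t: 17.9
tool_pos: [0.5682, -0.003, 0.0573]
ee_rot: [0.72, -0.259, 0.336, 0.55]
contact_force: [-0.8, -1.2, 2.4]
finger_gap: 0.005
axial push 2.7 depth past key_top mm 4.62 offs -0.7 t 17.9 [-0.8 -1.2  2.4]
```

```bash
python3 -m pendant '[{"x":1.5,"y":0,"z":0,"rx":0,"ry":0,"rz":0,"fingers":255},{"x":3,"y":0,"z":0,"rx":0,"ry":0,"rz":0,"fingers":255},{"x":3.6,"y":0,"z":0,"rx":0,"ry":0,"rz":0,"fingers":255},{"x":3.6,"y":0,"z":0,"rx":0,"ry":0,"rz":0,"fingers":255}]'
python3 -c "from h import *;f()"
```

```text
t: 18.4
tool_pos: [0.5686, -0.0018, 0.0556]
ee_rot: [0.719, -0.259, 0.335, 0.55]
contact_force: [-3.7, -5.1, 8.4]
finger_gap: 0.008
axial push 10.26 depth past key_top mm 6.75 offs -0.7 t 18.4 [-3.7 -5.1  8.4]
```

```bash
python3 -m pendant '[{"x":1,"y":0,"z":0,"rx":0,"ry":0,"rz":0,"fingers":255},{"x":1,"y":0,"z":0,"rx":0,"ry":0,"rz":0,"fingers":255},{"x":1,"y":0,"z":0,"rx":0,"ry":0,"rz":0,"fingers":255},{"x":1,"y":0,"z":0,"rx":0,"ry":0,"rz":0,"fingers":255}]'
python3 -c "from h import *;f()"
```

```text
t: 18.9
tool_pos: [0.5686, -0.0017, 0.0557]
ee_rot: [0.719, -0.26, 0.335, 0.55]
contact_force: [-3.8, -4.9, 7.6]
finger_gap: 0.005
axial push 9.52 depth past key_top mm 6.75 offs -0.7 t 18.9 [-3.8 -4.9  7.6]
```

```bash
python3 -m pendant '[{"x":0.7,"y":0,"z":0,"rx":0,"ry":0,"rz":0,"fingers":255},{"x":0.7,"y":0,"z":0,"rx":0,"ry":0,"rz":0,"fingers":255},{"x":0.7,"y":0,"z":0,"rx":0,"ry":0,"rz":0,"fingers":255},{"x":0.7,"y":0,"z":0,"rx":0,"ry":0,"rz":0,"fingers":255},{"x":0.7,"y":0,"z":0,"rx":0,"ry":0,"rz":0,"fingers":255},{"x":0.7,"y":0,"z":0,"rx":0,"ry":0,"rz":0,"fingers":255},{"x":0.7,"y":0,"z":0,"rx":0,"ry":0,"rz":0,"fingers":255},{"x":0.7,"y":0,"z":0,"rx":0,"ry":0,"rz":0,"fingers":255},{"x":0.7,"y":0,"z":0,"rx":0,"ry":0,"rz":0,"fingers":255},{"x":0.7,"y":0,"z":0,"rx":0,"ry":0,"rz":0,"fingers":255}]'
python3 -c "from h import *;f()"
```

```text
t: 20.15
tool_pos: [0.5686, -0.0018, 0.0557]
ee_rot: [0.719, -0.26, 0.335, 0.551]
contact_force: [-3.0, -3.3, 5.5]
finger_gap: 0.004
axial push 6.77 depth past key_top mm 6.68 offs -0.7 t 20.15 [-3.  -3.3  5.5]
```

```bash
python3 -m pendant '[{"x":2.5,"y":0,"z":0,"rx":0,"ry":0,"rz":0,"fingers":255},{"x":4.5,"y":0,"z":0,"rx":0,"ry":0,"rz":0,"fingers":255},{"x":6.5,"y":0,"z":0,"rx":0,"ry":0,"rz":0,"fingers":255},{"x":8.5,"y":0,"z":0,"rx":0,"ry":0,"rz":0,"fingers":255},{"x":8.5,"y":0,"z":0,"rx":0,"ry":0,"rz":0,"fingers":255},{"x":8.5,"y":0,"z":0,"rx":0,"ry":0,"rz":0,"fingers":255}]'
python3 -c "from h import *;f()"
```

```text
t: 20.9
tool_pos: [0.5696, 0.0015, 0.0517]
ee_rot: [0.718, -0.262, 0.334, 0.551]
contact_force: [-7.5, -9.3, 17.0]
finger_gap: 0.006
axial push 20.04 depth past key_top mm 11.98 offs -0.8 t 20.9 [-7.5 -9.3 17. ]
```

Fully home: 5.3 mm past the click, 20 N on the stop. Letting go and backing off along the key's axis.

```bash
python3 -m pendant '[{"x":-6,"y":0,"z":0,"rx":0,"ry":0,"rz":0,"fingers":255},{"x":-20,"y":0,"z":0,"rx":0,"ry":0,"rz":0,"fingers":255},{"x":-60,"y":0,"z":0,"rx":0,"ry":0,"rz":0,"fingers":255},{"x":-110,"y":0,"z":0,"rx":0,"ry":0,"rz":0,"fingers":255},{"x":-160,"y":0,"z":0,"rx":0,"ry":0,"rz":0,"fingers":255},{"x":-210,"y":0,"z":0,"rx":0,"ry":0,"rz":0,"fingers":255},{"x":-210,"y":0,"z":0,"rx":0,"ry":0,"rz":0,"fingers":255}]'
python3 - <<'E'
from h import *
f()
pb,d=snap("side","s8");t,_=snap("top","t8")
t0=np.load("pics/top0.npz")["p"]
print("tape/bracket diff",np.abs(t[230:270,335:420].astype(int)-t0[230:270,335:420]).mean(),"spanner",np.abs(t[255:310,262:325].astype(int)-t0[255:310,262:325]).mean(),"cup",np.abs(t[145:180,185:216].astype(int)-t0[145:180,185:216]).mean())
cv2.imwrite("pics/f.png",np.hstack([pb[100:400,130:430],t[120:420,130:430]]))
E
```

```text
t: 21.78
tool_pos: [0.5354, -0.1305, 0.2162]
ee_rot: [0.72, -0.264, 0.333, 0.549]
contact_force: [0.3, -0.0, -0.6]
finger_gap: 0.006
axial push -0.53 depth past key_top mm -201.72 offs -3.2 t 21.77 [ 0.3 -0.  -0.6]
tape/bracket diff 64.84549019607843 spanner 8.555555555555555 cup 6.359447004608295
```

View pics/f.png

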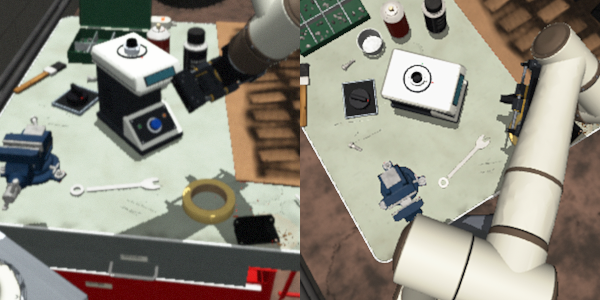

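The cap is upright in the tray, the port is open and the key is back out. Tape (338,300) and bracket (386,330) are where they were in the side view, and the arm is touching nothing.

```bash
python3 -c "
from bench import bot
print(bot.job_done())"
```

```text
the job is handed in; nothing more can be done
None
```

The meter was zeroed against open air as asked, and the job was handed in at about 22 s of the 59 s allowed.

**Cap:** I pushed it down with about 9 to 10 N and turned it 86° counter-clockwise. It lifted off with no resistance, and I set it upright, roughly in the middle of the tray.

**Key:** I held it at the first click for about 2 s at 7 to 10 N. I then pressed it home, a further 5.3 mm to 20 N on the stop, and released it.

**Last checks:**
- The final pictures show the port open, the cap standing in the tray, and the key back out. The wrist force is near zero.
- The cup, spanner, tape and bracket look unmoved. The top-view comparison for the tape and bracket failed because the arm was in the way, so I judged those two from the side view.

**What disagreed:**
- For a moment during the turn the push reached about 13 N, apparently on the sleeve's hard stop. I eased off before finishing.
- The key sat about 2 mm deeper than my estimate, so I found it by force.
- The first move command was refused for missing keys in its rows, and nothing moved.

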